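Put the two lift-apart model houses back together on the landscape

ROBOT

A 6-joint arm with a two-finger parallel gripper is mounted at the origin on the work surface. World frame = base frame: x ahead of the robot, y to its left, z up, the work surface at z = 0. Lengths are in m, angles in rad, forces in N, time in s.
With the tool pointing down it reaches from about 0.275 to 0.825 m from the base axis. Payload 4.9 kg.
Tool frame: the origin (TCP) lies at the very end of the fingers, on their centre line; the grasp point (between the pads) lies 19 mm behind it (ctrl.grasp_offset is the distance from the TCP to the grasp point, in m); y points along the fingers, z is the direction in which the jaws open and shut, and the axes are right-handed (so a half turn about y gives the same grasp; the last joint's range is limited). The gripper opens to 85 mm and grips with 20 to 120 N. Pads are 22 mm wide; open, the fingers measure 114 mm over their backs; the gripper's body (76 mm by 85 mm) begins 54 mm behind the grasp point. The pads swing forward as they close: fully open they stand 13 mm farther back than shut.
Start: joints at [1.007, 0.326, -0.193, 1.052, 0, 1.437], TCP at [0.229, 0.5, 0.231] pointing down, gripper open.
Joint ranges: [-2.65, 2.65], [-0.97, 1.79], [-1.3, 1.35], [-1.93, 2.1], [-1.47, 1.37], [-3.14, 3.14]. Speed limits (rad/s): [2.57, 2.57, 3.14, 3.14, 3.14, 3.14].

INTERFACE

Orientations are given as a rotation vector (axis times angle).
In Python, from station import ctrl gives the robot as it stands. The module is installed in compiled form; this text tells all that it offers.
- The arm moves only by the tool arm_command, never from a script. Its argument "deltas" is a list of rows, each a list of 7 numbers: the shift along the world's x, y, z in m, then the turn, a rotation vector about the world's x, y, z in degrees, then the closure in counts, from 0 (fully open) to 255 (shut). In form: [[dx, dy, dz, wx, wy, wz, fingers], ...]. A call has 1 to 20 rows; each row is the pose to reach, as a shift and turn from the pose commanded when the call began; what a row does not reach only later rows make up. A row lasts 1/10 s, in which the tool goes at most 50 mm and 8.59 degrees, less where a joint would pass 70% of its speed; a pose out of reach is approached as far as the arm can. A call with a gripper value outside its range is refused whole. The fingers move at their own pace and stop on an object; the grip force is fixed at half the most. Time passes only in rows, so rows that repeat a pose let the fingers close. It gives the time, the measured TCP pose, the force and the opening at its end, in the units of the state.
- ctrl.observe(): the state, without advancing time (a new reading comes with each control period).
- ctrl.read_camera(name): name is "scene" or "top"; returns a dict with "image" (480x640x3 uint8, red, green, blue), "range_z" (480x640 float32, m along the optical axis (not along the pixel's ray), 0 where there is no reading), "intrinsics" (3x3 intrinsics, pixels), "R" (3x3) and "t" (3): a world point X has camera coordinates R X + t. Camera axes: x right, y down, z forward; pixel columns grow to the right and rows downward; lengths in m; the calibration is good to about 2 mm. A picture is of the moment at which its call begins.
- ctrl.finish_job(): hands the job in, once; it reports no verdict.
The state is a dict: "time_s": time; "qpos": joint angles; "joint_vel": joint speeds; "joint_torque": joint torques, N m; "ee_pos": TCP position; "tcp_rot": TCP orientation; "force": force on the tool from outside, world axes, zero at the start; "moment": the same for the moment, N m; "opening": finger opening in m.
Only numpy, scipy, OpenCV 4.12 (cv2) and the standard library are available. Lean on these libraries where they do the work, as an engineer would, in place of code of your own. Each camera call takes 0.05 s, during which the arm holds its last target.

TASK

Put the two lift-apart model houses together on the landscape board. Build the chalet up in place on the larger footing, one part at a time: the white plastered storey first, the dark timber storey on it, then the larger brown roof; and set the orange-brown hut walls on the smaller footing with the small grey roof on top. Every part should sit fully home and square on the one below; leave the white tub and the glue bottle standing where they are.

Things in the scene. Friction and masses are not known exactly. Their poses are not given: they have to be found in the camera images.
- chalet_footing: The larger of two grey stone rings fixed on the whitish landscape board (260 x 380 mm, top 24 mm above the table, rocks and a tree to 70 mm above it at the corners) on the robot's left. Rectangular frame 50 (x) x 76 (y) mm, 12 mm high, walls 5 mm, hollow. On either half of the board, turned up to 0.45 rad. Origin: centre of its underside, z up.
- hut_footing: The smaller of the two grey stone rings fixed on the landscape board, 160 to 195 mm from the other. Rectangular frame 44 (x) x 52 (y) mm, 12 mm high, walls 5 mm, hollow. Turned up to 0.45 rad. Origin: centre of its underside, on the board's top, z up.
- plaster_storey: Chalet ground floor: open-topped box, white plaster walls, grey corner stones, green shutters, outside 50 (x) x 76 (y) x 44 mm high, walls 5 mm; grip across x. A 30 x 56 mm plate 6 mm thick under it drops inside the rim below with 5 mm play all round; the wall bottoms then rest on that rim. Origin: centre of the plate's underside, z up. Starts upright on the table, in one of six places on the right. 0.1 to 0.2 kg.
- timber_storey: Chalet upper floor: open-topped box, very dark brown timber, light floor, outside 50 (x) x 76 (y) x 40 mm high, walls 5 mm; grip across x. A 30 x 56 mm plate 6 mm thick under it drops inside the rim below with 5 mm play all round; the wall bottoms then rest on that rim. Origin: centre of the plate's underside, z up. Starts upright on the table, in one of six places on the right. 0.07 to 0.14 kg.
- chalet_roof: Larger gable roof, brown shingles, light blue slab on one slope, white chimney (45 mm up) on the other, ridge 58 mm (x), 91 mm over the eaves (y), ridge 37 mm and eaves 6 mm above the origin. Flat upright gable ends at x = +-29 mm: grip there from above. A 30 x 56 mm plate 6 mm thick under it drops inside the walls below, 5 mm play. Origin: centre of the plate's underside, z up. Starts on the table, in one of six places on the right. 0.08 to 0.15 kg.
- hut_walls: Hut walls: small open-topped box of orange-brown boards, outside 44 (x) x 52 (y) x 40 mm high, walls 5 mm; grip across x. A 24 x 32 mm plate 6 mm thick under it drops inside the rim below with 5 mm play all round; the wall bottoms then rest on that rim. Origin: centre of the plate's underside, z up. Starts upright on the table, in one of six places on the right. 0.05 to 0.1 kg.
- hut_roof: Smaller gable roof, plain grey shingles, ridge 52 mm (x), 66 mm over the eaves (y), ridge 33 mm and eaves 6 mm above the origin. Flat upright gable ends at x = +-26 mm: grip there from above. A 24 x 32 mm plate 6 mm thick under it drops inside the walls below, 5 mm play. Origin: centre of the plate's underside, z up. Starts on the table, in one of six places on the right. 0.04 to 0.085 kg.
- tub: Open white plastic tub, 62 mm across the rim, 60 mm high, standing in one of the same six places among the loose parts (two 31 mm high paint jars also stand between them). Leave it there. Origin: centre of its underside.
- glue: White glue bottle, red band, black collar, red nozzle, 53 mm across, 166 mm high, standing beyond the loose parts near the table's middle. Leave it there. Origin: centre of its underside.
Things that resemble listed ones, but are neither listed nor needed, are in the scene too. Leave any turquoise look-alike of the plaster_storey alone.

How it is judged:
On the way, in this order (a step that is already met when the one before it is completed fails the run):
1. the plastered storey sits home and square on the larger footing, released (horizontal distance between plaster_storey and chalet_footing below 0.009 m and z of plaster_storey in the frame of chalet_footing between 0.003 and 0.009 m and angle between the x axis of plaster_storey and the x axis of chalet_footing, either way round below 0.21 rad and angle between plaster_storey's own z axis and vertical below 0.06 rad and linear speed of plaster_storey below 0.02 m/s and angular speed of plaster_storey below 0.2 rad/s and contact force between plaster_storey and the fingers below 0.1 N), for 0.2 s.
2. the dark timber storey sits home and square on the plastered storey, still in its place, and is released (horizontal distance between plaster_storey and chalet_footing below 0.009 m and z of plaster_storey in the frame of chalet_footing between 0.003 and 0.009 m and angle between the x axis of plaster_storey and the x axis of chalet_footing, either way round below 0.21 rad and angle between each of plaster_storey, timber_storey's own z axis and vertical below 0.06 rad and horizontal distance between timber_storey and plaster_storey below 0.009 m and z of timber_storey in the frame of plaster_storey between 0.035 and 0.041 m and angle between the x axis of timber_storey and the x axis of plaster_storey, either way round below 0.21 rad and linear speed of timber_storey below 0.02 m/s and angular speed of timber_storey below 0.2 rad/s and contact force between timber_storey and the fingers below 0.1 N), for 0.2 s.
3. the brown chalet roof sits home and square on the timber storey, both storeys still in place, and is released (horizontal distance between plaster_storey and chalet_footing below 0.009 m and z of plaster_storey in the frame of chalet_footing between 0.003 and 0.009 m and angle between the x axis of plaster_storey and the x axis of chalet_footing, either way round below 0.21 rad and angle between each of plaster_storey, timber_storey, chalet_roof's own z axis and vertical below 0.06 rad and horizontal distance between timber_storey and plaster_storey below 0.009 m and z of timber_storey in the frame of plaster_storey between 0.035 and 0.041 m and angle between the x axis of timber_storey and the x axis of plaster_storey, either way round below 0.21 rad and horizontal distance between chalet_roof and timber_storey below 0.009 m and z of chalet_roof in the frame of timber_storey between 0.031 and 0.037 m and angle between the x axis of chalet_roof and the x axis of timber_storey, either way round below 0.21 rad and linear speed of chalet_roof below 0.02 m/s and angular speed of chalet_roof below 0.2 rad/s and contact force between chalet_roof and the fingers below 0.1 N), for 0.2 s.
At the end, for the whole second after the job is handed in: Chalet: plastered storey, timber storey, brown roof in that order on the larger footing; hut walls and grey roof on the smaller. Each is fully home (height within 3 mm), centred within 9 mm, square within 0.21 rad (either way round), upright within 0.06 rad, released and at rest (all of step 3 and linear speed of each of plaster_storey, timber_storey, hut_walls, hut_roof below 0.02 m/s and angular speed of each of plaster_storey, timber_storey, hut_walls, hut_roof below 0.2 rad/s and contact force between each of plaster_storey, timber_storey, hut_walls, hut_roof and the fingers below 0.1 N and horizontal distance between hut_walls and hut_footing below 0.009 m and z of hut_walls in the frame of hut_footing between 0.003 and 0.009 m and angle between the x axis of hut_walls and the x axis of hut_footing, either way round below 0.21 rad and angle between each of hut_walls, hut_roof's own z axis and vertical below 0.06 rad and horizontal distance between hut_roof and hut_walls below 0.009 m and z of hut_roof in the frame of hut_walls between 0.031 and 0.037 m and angle between the x axis of hut_roof and the x axis of hut_walls, either way round below 0.21 rad); the robot touches nothing.
It fails at once if the white tub is pushed more than 30 mm or knocked over (distance of tub from where it was at the start of the episode above 0.03 m or angle between tub's own z axis and vertical above 0.4 rad).
It fails at once if the glue bottle is pushed more than 30 mm or knocked over (distance of glue from where it was at the start of the episode above 0.03 m or angle between glue's own z axis and vertical above 0.4 rad).
It also fails if it takes over 134 s, if anything falls off the work surface, if the arm or the gripper's body presses on something with over 40 N, if the wrist force passes 120 N, or if a joint passes its speed limit or range.

## Working session

There is one attempt and no reset: what is moved stays moved. The work goes in short steps, Python scripts to look and compute and a tool call to move; the robot and the scene stay as the last step left them, time stands still between calls to the robot, and variables do not carry over. Pictures are saved under pics/ and viewed, and the job is handed in when it is done.

Besides the shell and the picture viewer there is one more tool, called after "Emit:" by a JSON object that holds its "op" and its "data". arm_command: Moves the arm, as the interface text tells. Its arguments: {"type":"object","properties":{"deltas":{"type":"array","items":{"type":"array","items":{"type":"number"}}}},"required":["deltas"]}

```bash
mkdir -p pics; ls; python3 - <<'E'
from station import ctrl
import cv2,numpy as np
s=ctrl.observe();print({k:np.round(v,3) for k,v in s.items()}, ctrl.grasp_offset)
for n in("scene","top"):
    c=ctrl.read_camera(n);cv2.imwrite(f"pics/{n}0.png",c["image"][:,:,::-1]);print(n,c["intrinsics"],c["R"],c["t"],"cam pos",-c["R"].T@c["t"])
    np.savez(f"{n}0.npz",**c)
E
```

```text
pics
{'time_s': np.float64(0.0), 'qpos': array([ 1.007,  0.327, -0.194,  1.052,  0.   ,  1.437]), 'joint_vel': array([-0.   , -0.001, -0.003, -0.001,  0.001,  0.002]), 'joint_torque': array([ 0.0000e+00, -4.4340e+01,  2.6244e+01,  1.5000e-02,  0.0000e+00,
        0.0000e+00]), 'ee_pos': array([0.229, 0.5  , 0.231]), 'tcp_rot': array([-1.546,  0.338, -0.337]), 'force': array([ 0.468, -0.413, -0.007]), 'moment': array([-0.014, -0.003,  0.038]), 'opening': np.float64(0.085)} 0.0187
scene [[529.62172633   0.         326.87326092]
 [  0.         529.62172633 236.97947652]
 [  0.           0.           1.        ]] [[-0.19069894  0.98160191  0.00957054]
 [ 0.81171927  0.16316299 -0.56079379]
 [-0.55203781 -0.09917419 -0.8279002 ]] [ 0.11737058 -0.47588196  1.38294566] cam pos [1.1721033  0.09958765 0.87694603]
top [[549.39025717   0.         317.7667675 ]
 [  0.         549.39025717 235.8757946 ]
 [  0.           0.           1.        ]] [[ 0.07046202 -0.99750841 -0.0034748 ]
 [-0.97738356 -0.0683433  -0.2001264 ]
 [ 0.19939029  0.01749752 -0.97976393]] [-0.03838027  0.61092021  1.03506493] cam pos [ 0.39342583 -0.01464341  1.13624718]
```

View pics/scene0.png

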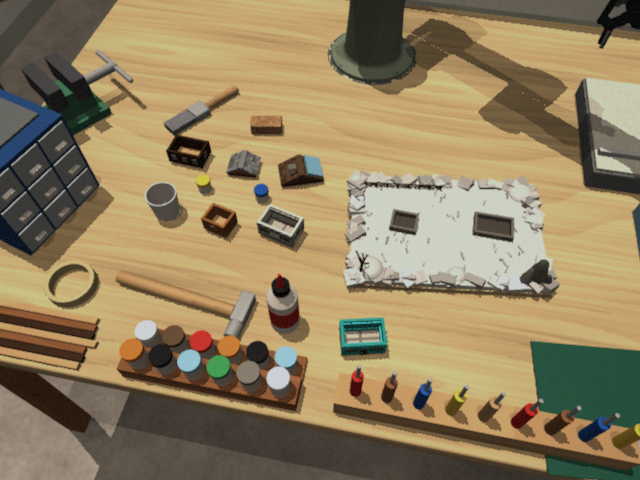

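View pics/top0.png

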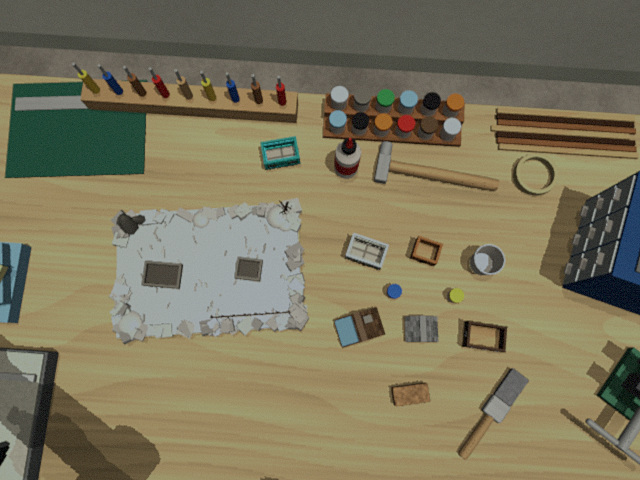

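```bash
cat > h.py <<'E'
import numpy as np,cv2
def load(n,live=False):
    if live:
        from station import ctrl; c=ctrl.read_camera(n)
    else: c=dict(np.load(f"{n}0.npz"))
    return c
def cloud(c):
    K=c["intrinsics"];z=c["range_z"];v,u=np.mgrid[:480,:640]
    P=np.stack([(u-K[0,2])/K[0,0]*z,(v-K[1,2])/K[1,1]*z,z],-1)
    return (P-c["t"])@c["R"]
def plane(c,uv,h):
    uv=np.atleast_2d(uv).astype(float);K=c["intrinsics"]
    d=np.c_[(uv[:,0]-K[0,2])/K[0,0],(uv[:,1]-K[1,2])/K[1,1],np.ones(len(uv))]@c["R"]
    o=-c["R"].T@c["t"];return o+d*((h-o[2])/d[:,2])[:,None]
def px(c,X):
    X=np.atleast_2d(X)@c["R"].T+c["t"];K=c["intrinsics"];return np.c_[K[0,0]*X[:,0]/X[:,2]+K[0,2],K[1,1]*X[:,1]/X[:,2]+K[1,2]]
def rect(P):
    """centre, (short,long), angle of short axis mod pi in deg (-90,90]"""
    (cx,cy),(w,h),a=cv2.minAreaRect((P[:,:2]*1000).astype(np.float32))
    if w>h: w,h,a=h,w,a+90
    a=(a+90)%180-90
    return np.round([cx,cy,w,h,a],1)
E
python3 - <<'E'
from h import *
wins={"top":dict(foot=(140,255,190,295),hfoot=(228,250,270,288),plaster=(338,228,392,275),hutw=(405,230,447,270),timber=(455,312,515,358),croof=(328,300,390,352),hroof=(398,308,445,348)),
"scene":dict(foot=(466,205,522,245),hfoot=(384,203,424,238),plaster=(252,200,308,248),hutw=(198,200,240,238),timber=(162,132,215,170),croof=(272,145,330,190),hroof=(222,145,265,182))}
zr=dict(foot=(.032,.041),hfoot=(.032,.041),plaster=(.038,.05),hutw=(.034,.046),timber=(.034,.046),croof=(.01,.05),hroof=(.01,.045))
for n in wins:
    c=load(n);P=cloud(c)
    print(n,"table z",np.round(np.nanmedian(P[350:370,250:300,2]),4) )
    for k,(a,b,d,e) in wins[n].items():
        Q=P[b:e,a:d].reshape(-1,3)
        m=(Q[:,2]>zr[k][0])&(Q[:,2]<zr[k][1]);Q=Q[m]
        print(k,len(Q),rect(Q) if len(Q)>5 else "", "zmax",np.round(Q[:,2].max(),3) if len(Q) else "")
    for nm,(x0,y0,x1,y1) in (dict(a=(100,190,310,345),b=(325,225,525,410)) if n=="top" else dict(a=(340,165,560,300),b=(140,80,340,260))).items():
        cv2.imwrite(f"pics/{n}_{nm}.png",cv2.resize(c["image"][y0:y1,x0:x1,::-1],None,fx=3.5,fy=3.2,interpolation=cv2.INTER_CUBIC))
E
```

```text
top table z -0.0008
foot 318 [517.7 315.2  51.3  78.   -0.9] zmax 0.04
hfoot 225 [541.7 141.5  45.3  52.4  -3.3] zmax 0.041
plaster 389 [595.2 -95.5  51.6  76.2 -15.4] zmax 0.049
hutw 251 [ 605.  -218.1   45.1   52.9  -14.7] zmax 0.044
timber 358 [ 440.3 -339.2   51.1   79.3   -4.3] zmax 0.044
croof 1336 [441.8 -90.6  57.9  91.9  21. ] zmax 0.049
hroof 868 [ 447.3 -215.4   51.9   66.3    3.6] zmax 0.037
scene table z 0.0563
foot 391 [516.6 312.6  55.   77.2  -1.6] zmax 0.041
hfoot 253 [541.3 138.7  49.7  52.   -2.7] zmax 0.04
plaster 459 [594.3 -98.1  53.3  77.8 -15.6] zmax 0.048
hutw 303 [ 604.8 -221.2   47.5   54.2  -13.9] zmax 0.044
timber 357 [ 439.8 -341.8   54.5   78.8   -4.1] zmax 0.046
croof 1106 [441.2 -93.1  63.   91.9  21.3] zmax 0.049
hroof 687 [ 446.4 -218.    57.    68.3    6.3] zmax 0.038
```

View pics/top_a.png

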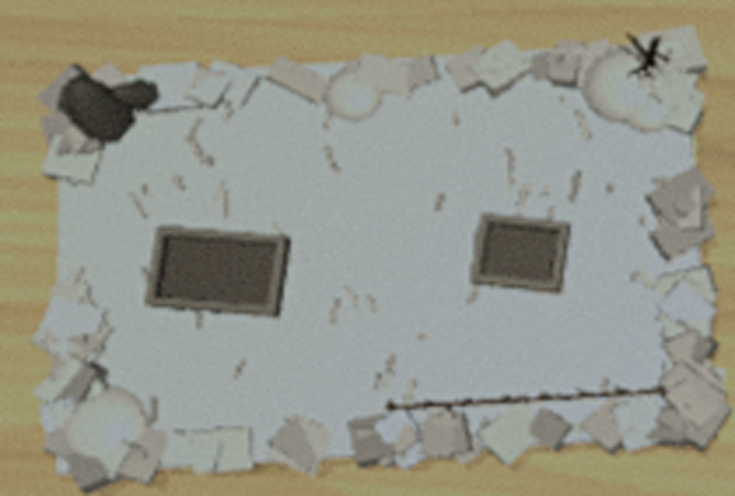

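View pics/top_b.png

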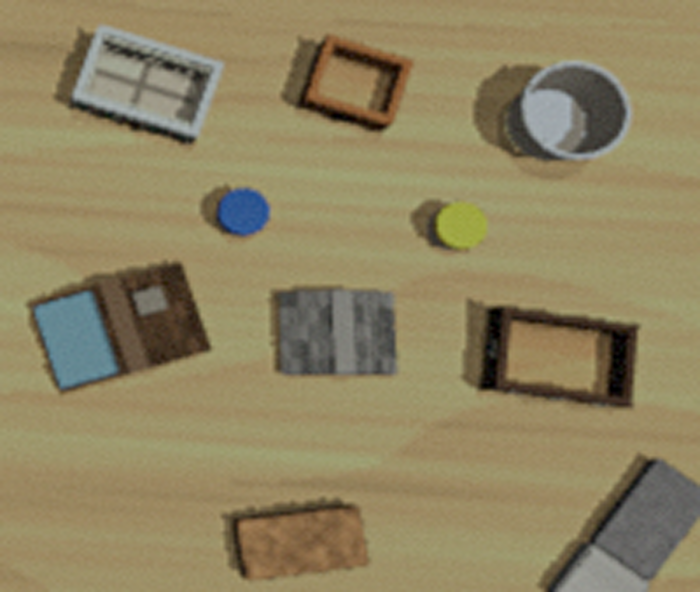

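```bash
python3 - <<'E'
from h import *
from scipy.spatial.transform import Rotation as R
print(np.round(R.from_rotvec([-1.546,.338,-.337]).as_matrix(),3))
c=load("top");P=cloud(c)
Q=P[250:310,380:475].reshape(-1,3);Q=Q[Q[:,2]>.015]
for a,(x0,y0,x1,y1) in dict(blue=(384,280,404,302),yel=(446,284,467,307),tub=(466,240,508,280),glue=(330,130,365,182)).items():
    Q=P[y0:y1,x0:x1].reshape(-1,3);Q=Q[Q[:,2]>.02];print(a,rect(Q),Q[:,2].max())
E
```

```text
[[ 0.909 -0.001  0.417]
 [-0.417 -0.001  0.909]
 [-0.    -1.    -0.002]]
blue [456.5 -95.8  28.3 203.5  45.8] 1.1362471805059597
yel [ 465.1 -151.7   28.9  308.    22.2] 1.1362471805059597
tub [ 489.1 -197.6   60.3  408.5   36. ] 1.1362471805059597
glue [628.3 -17.9  68.2 467.5  83.6] 1.1362471805059597
```

```bash
cat >> h.py <<'E'
from scipy.spatial.transform import Rotation as Rn
def goto(x,y,z,yaw):
    from station import ctrl
    s=ctrl.observe();p=np.array(s["ee_pos"]);C=Rn.from_rotvec(s["tcp_rot"])
    best=None
    for k in (0,180):
        a=np.radians(yaw+k);zt=np.array([np.cos(a),np.sin(a),0]);yt=np.array([0,0,-1.]);xt=np.cross(yt,zt)
        T=Rn.from_matrix(np.c_[xt,yt,zt]);r=np.degrees((T*C.inv()).as_rotvec())
        q6=np.degrees(np.arctan2(y,x))+90-yaw-k; q6=(q6+180)%360-180
        print("opt",k,"q6~",round(q6),"d",np.round(np.array([x,y,z])-p,4),"rot",np.round(r,2))
    print("t",round(s["time_s"],2),"p",np.round(p,4),"yaw",np.round(np.degrees(np.arctan2(*C.as_matrix()[[1,0],2])),2),"q6",round(np.degrees(s["qpos"][5]),1),"open",round(s["opening"],4),"F",np.round(s["force"],1))
E
python3 - <<'E'
from h import *
c=load("top");P=cloud(c)
for a,(x0,y0,x1,y1) in dict(blue=(384,280,404,302),yel=(446,284,467,307),tub=(466,240,508,280),glue=(330,130,365,182)).items():
    Q=P[y0:y1,x0:x1][c["range_z"][y0:y1,x0:x1]>0];Q=Q[Q[:,2]>.02];print(a,rect(Q),Q[:,2].max())
goto(.595,-.0967,.15,-15.5)
E
```

```text
blue [ 517.8 -155.7   28.7   28.8  -22.7] 0.03554203925757681
yel [ 517.9 -280.9   28.9   28.9  -66.8] 0.03574208088721991
tub [ 590.3 -337.2   59.9   59.9    4.7] 0.0634310625928102
glue [806.1 -46.3  68.9 102.  -86.6] 0.16778970253621364
opt 0 q6~ 96 d [ 0.3661 -0.5962 -0.0806] rot [ 3.000e-02 -9.000e-02 -8.088e+01]
opt 180 q6~ -84 d [ 0.3661 -0.5962 -0.0806] rot [1.000e-01 3.000e-02 9.912e+01]
t 0.1 p [0.2289 0.4995 0.2306] yaw 65.38 q6 82.3 open 0.0856 F [-2.  -0.7  0.9]
```

Emit:
{"op": "arm_command", "data": {"deltas": [[0.3661,-0.5962,-0.08,0,0,-80.9,0],[0.3661,-0.5962,-0.08,0,0,-80.9,0],[0.3661,-0.5962,-0.08,0,0,-80.9,0],[0.3661,-0.5962,-0.08,0,0,-80.9,0],[0.3661,-0.5962,-0.08,0,0,-80.9,0],[0.3661,-0.5962,-0.08,0,0,-80.9,0],[0.3661,-0.5962,-0.08,0,0,-80.9,0],[0.3661,-0.5962,-0.08,0,0,-80.9,0],[0.3661,-0.5962,-0.08,0,0,-80.9,0],[0.3661,-0.5962,-0.08,0,0,-80.9,0],[0.3661,-0.5962,-0.08,0,0,-80.9,0],[0.3661,-0.5962,-0.08,0,0,-80.9,0],[0.3661,-0.5962,-0.08,0,0,-80.9,0],[0.3661,-0.5962,-0.08,0,0,-80.9,0],[0.3661,-0.5962,-0.08,0,0,-80.9,0],[0.3661,-0.5962,-0.08,0,0,-80.9,0],[0.3661,-0.5962,-0.08,0,0,-80.9,0],[0.3661,-0.5962,-0.08,0,0,-80.9,0]]}}

```text
time_s: 1.9
ee_pos: [0.5945, -0.0947, 0.1514]
tcp_rot: [-1.07, 1.405, -1.404]
force: [-0.5, 0.7, 0.3]
opening: 0.0857
```

```bash
python3 - <<'E'
from h import *
goto(.595,-.0967,.010,-15.5)
E
```

```text
opt 0 q6~ 96 d [ 0.0005 -0.002  -0.1414] rot [-0.02 -0.04 -0.07]
opt 180 q6~ -84 d [ 0.0005 -0.002  -0.1414] rot [ 6.0000e-02 -4.0000e-02  1.7993e+02]
t 1.9 p [ 0.5945 -0.0947  0.1514] yaw -15.43 q6 89.3 open 0.0857 F [-0.5  0.7  0.3]
```

Emit:
{"op": "arm_command", "data": {"deltas": [[0,-0.0005,-0.05,0,0,0,0],[0,-0.0005,-0.09,0,0,0,0],[0,-0.0005,-0.12,0,0,0,0],[0,-0.0005,-0.141,0,0,0,0],[0,-0.0005,-0.141,0,0,0,0],[0,-0.0005,-0.141,0,0,0,0],[0,-0.0005,-0.141,0,0,0,255],[0,-0.0005,-0.141,0,0,0,255],[0,-0.0005,-0.141,0,0,0,255],[0,-0.0005,-0.141,0,0,0,255],[0,-0.0005,-0.141,0,0,0,255],[0,-0.0005,-0.141,0,0,0,255],[0,-0.0005,-0.141,0,0,0,255],[0,-0.0005,-0.141,0,0,0,255],[0,-0.0005,-0.141,0,0,0,255]]}}

```text
time_s: 3.4
ee_pos: [0.5964, -0.0969, 0.012]
tcp_rot: [-1.067, 1.404, -1.407]
force: [-0.4, 1.1, 5.9]
opening: 0.0492
```

```bash
python3 - <<'E'
from h import *
goto(.517,.314,.16,-1.2)
E
```

```text
opt 0 q6~ 122 d [-0.0794  0.4109  0.148 ] rot [1.000e-02 1.500e-01 1.432e+01]
opt 180 q6~ -58 d [-0.0794  0.4109  0.148 ] rot [ 2.2000e-01 -1.0000e-02 -1.6568e+02]
t 3.4 p [ 0.5964 -0.0969  0.012 ] yaw -15.52 q6 89.3 open 0.0492 F [-0.4  1.1  5.9]
```

Emit:
{"op": "arm_command", "data": {"deltas": [[0,0,0.03,0,0,0,255],[0,0,0.07,0,0,0,255],[0,0.03,0.11,0,0,2,255],[-0.01,0.07,0.14,0,0,6,255],[-0.02,0.11,0.15,0,0,10,255],[-0.03,0.155,0.15,0,0,14.3,255],[-0.04,0.2,0.15,0,0,14.3,255],[-0.05,0.245,0.15,0,0,14.3,255],[-0.06,0.29,0.15,0,0,14.3,255],[-0.07,0.335,0.15,0,0,14.3,255],[-0.078,0.375,0.14,0,0,14.3,255],[-0.079,0.4,0.12,0,0,14.3,255],[-0.0795,0.4105,0.09,0,0,14.3,255],[-0.0795,0.4105,0.07,0,0,14.3,255],[-0.0795,0.4105,0.06,0,0,14.3,255],[-0.0795,0.4105,0.06,0,0,14.3,255],[-0.0795,0.4105,0.06,0,0,14.3,255]]}}

```text
time_s: 5.1
ee_pos: [0.5164, 0.3136, 0.0711]
tcp_rot: [-1.198, 1.225, -1.226]
force: [0.4, 0.3, -1.9]
opening: 0.0493
```

```bash
cat >> h.py <<'E'
def look(name,only=None):
    for n in ("top","scene"):
        c=load(n,True);cv2.imwrite(f"pics/{name}_{n}.png",c["image"][:,:,::-1]);np.savez(f"{name}_{n}.npz",**c)
def meas(name,n,X,r,zlo,zhi):
    c=dict(np.load(f"{name}_{n}.npz"));P=cloud(c);m=(c["range_z"]>0)&(np.hypot(P[...,0]-X[0],P[...,1]-X[1])<r)&(P[...,2]>zlo)&(P[...,2]<zhi)
    Q=P[m];print(name,n,len(Q),rect(Q) if len(Q)>5 else "",np.round(np.median(Q[:,2]),4) if len(Q) else "")
def crop(name,n,x0,y0,x1,y1,f=4):
    im=cv2.imread(f"pics/{name}_{n}.png")[y0:y1,x0:x1];cv2.imwrite(f"pics/{name}_{n}_c.png",cv2.resize(im,None,fx=f,fy=f,interpolation=cv2.INTER_CUBIC))
E
python3 - <<'E'
from h import *
goto(.517,.314,.042,-1.2)
look("p1")
for n in("top","scene"): meas("p1",n,(.517,.314),.06,.09,.118)
crop("p1","top",90,200,260,340);crop("p1","scene",420,130,580,280)
E
```

```text
opt 0 q6~ 122 d [ 0.0006  0.0004 -0.0291] rot [-0.02  0.05  0.07]
opt 180 q6~ -58 d [ 0.0006  0.0004 -0.0291] rot [ 7.0000e-02  3.0000e-02 -1.7993e+02]
t 5.1 p [0.5164 0.3136 0.0711] yaw -1.27 q6 115.5 open 0.0493 F [ 0.4  0.3 -1.9]
p1 top 304 [512.3 293.6  37.8  98.6  85.8] 0.1011
p1 scene 486 [519.5 310.6  73.3  77.2  -1.4] 0.1016
```

View pics/p1_top_c.png

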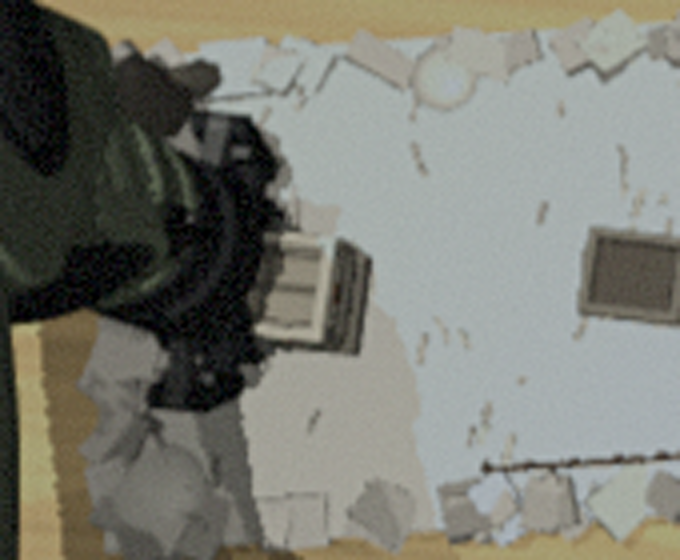

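View pics/p1_scene_c.png

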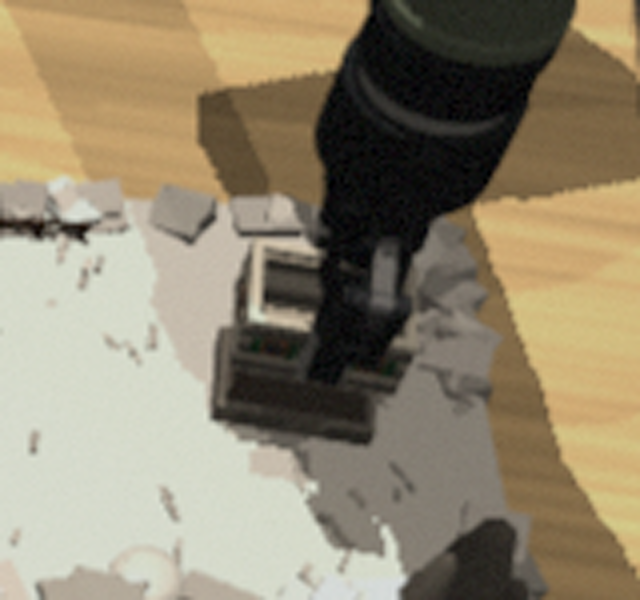

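Emit:
{"op": "arm_command", "data": {"deltas": [[0.0005,0.002,-0.01,0,0,0.1,255],[0.0005,0.002,-0.018,0,0,0.1,255],[0.0005,0.002,-0.024,0,0,0.1,255],[0.0005,0.002,-0.027,0,0,0.1,255],[0.0005,0.002,-0.029,0,0,0.1,255],[0.0005,0.002,-0.029,0,0,0.1,255],[0.0005,0.002,-0.029,0,0,0.1,255]]}}

```text
time_s: 5.9
ee_pos: [0.5158, 0.3156, 0.0421]
tcp_rot: [-1.201, 1.224, -1.224]
force: [-4.5, -1.7, 6.8]
opening: 0.0492
```

```bash
python3 - <<'E'
from h import *
goto(.517,.314,.042,-1.2)
look("p2")
for n in("top","scene"): meas("p2",n,(.517,.314),.06,.066,.082)
E
```

```text
opt 0 q6~ 122 d [ 0.0012 -0.0016 -0.0001] rot [ 0.03 -0.02 -0.08]
opt 180 q6~ -58 d [ 0.0012 -0.0016 -0.0001] rot [4.0000e-02 4.0000e-02 1.7992e+02]
t 5.9 p [0.5158 0.3156 0.0421] yaw -1.12 q6 115.6 open 0.0492 F [-4.5 -1.7  6.8]
p2 top 234 [512.4 295.   35.   69.   88.8] 0.0723
p2 scene 353 [519.7 312.8  73.3  77.2   1.4] 0.0729
```

Emit:
{"op": "arm_command", "data": {"deltas": [[0,0,0,0,0,0,0],[0,0,0,0,0,0,0],[0,0,0,0,0,0,0],[0,0,0,0,0,0,0],[0,0,0,0,0,0,0],[0,0,0.02,0,0,0,0],[0,0,0.05,0,0,0,0],[0,0,0.1,0,0,0,0],[0,-0.03,0.13,0,0,0,0],[0,-0.08,0.13,0,0,0,0],[0,-0.13,0.13,0,0,0,0],[0,-0.18,0.13,0,0,0,0],[0,-0.22,0.13,0,0,0,0],[0,-0.22,0.13,0,0,0,0]]}}

```text
time_s: 7.4
ee_pos: [0.5163, 0.0916, 0.1714]
tcp_rot: [-1.198, 1.228, -1.23]
force: [-0.5, 0.0, -0.1]
opening: 0.0852
```

```bash
python3 - <<'E'
from h import *
goto(.440,-.3405,.16,-4.2)
look("p3")
for n in("top","scene"): meas("p3",n,(.517,.314),.06,.066,.082);meas("p3",n,(.44,-.34),.06,.034,.048)
crop("p3","top",90,200,310,340,3)
E
```

```text
opt 0 q6~ 56 d [-0.0763 -0.4321 -0.0114] rot [ 0.08  0.01 -2.7 ]
opt 180 q6~ -124 d [-0.0763 -0.4321 -0.0114] rot [-1.000e-02  1.300e-01  1.773e+02]
t 7.4 p [0.5163 0.0916 0.1714] yaw -1.5 q6 93.5 open 0.0852 F [-0.5  0.  -0.1]
p3 top 250 [516.6 332.   46.8  50.5  89.6] 0.0724
p3 top 361 [ 440.1 -339.6   51.3   78.8   -4.3] 0.0391
p3 scene 551 [515.4 313.6  54.8  78.3  -1.7] 0.0729
p3 scene 357 [ 439.  -341.8   56.5   79.7   -2.4] 0.0392
```

View pics/p3_top_c.png

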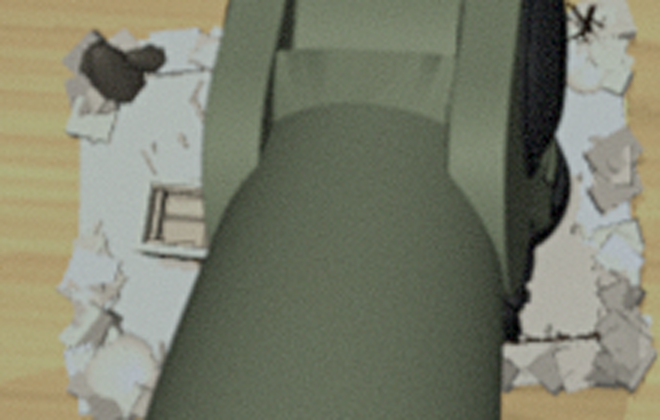

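Emit:
{"op": "arm_command", "data": {"deltas": [[-0.008,-0.045,0,0,0,-0.3,0],[-0.016,-0.09,0,0,0,-0.6,0],[-0.024,-0.135,0,0,0,-0.9,0],[-0.032,-0.18,0,0,0,-1.2,0],[-0.04,-0.225,0,0,0,-1.5,0],[-0.048,-0.27,0,0,0,-1.8,0],[-0.056,-0.315,-0.01,0,0,-2.1,0],[-0.064,-0.36,-0.02,0,0,-2.5,0],[-0.071,-0.405,-0.03,0,0,-2.9,0],[-0.076,-0.436,-0.05,0,0,-3.1,0],[-0.076,-0.436,-0.08,0,0,-3.1,0],[-0.076,-0.436,-0.09,0,0,-3.1,0],[-0.076,-0.436,-0.12,0,0,-3.1,0],[-0.076,-0.436,-0.145,0,0,-3.1,0],[-0.076,-0.436,-0.161,0,0,-3.1,0],[-0.076,-0.436,-0.161,0,0,-3.1,0],[-0.076,-0.436,-0.161,0,0,-3.1,0]]}}

```text
time_s: 9.2
ee_pos: [0.4412, -0.3392, 0.0108]
tcp_rot: [-1.174, 1.262, -1.261]
force: [0.4, 0.0, 0.5]
opening: 0.0853
```

```bash
python3 - <<'E'
from h import *
goto(.440,-.3405,.01,-4.2)
look("p4")
for n in("top","scene"): meas("p4",n,(.516,.315),.06,.066,.082);meas("p4",n,(.44,-.34),.06,.034,.048)
E
```

```text
opt 0 q6~ 56 d [-0.0012 -0.0013 -0.0008] rot [-0.02 -0.   -0.1 ]
opt 180 q6~ -124 d [-0.0012 -0.0013 -0.0008] rot [ 0.000e+00 -3.000e-02  1.799e+02]
t 9.2 p [ 0.4412 -0.3392  0.0108] yaw -4.1 q6 48.9 open 0.0853 F [0.4 0.  0.5]
p4 top 462 [516.2 316.2  51.   77.7  -1.6] 0.0723
p4 top 199 [ 441.4 -318.7   44.2  110.   -84.8] 0.0386
p4 scene 551 [515.8 313.1  54.6  76.7  -1.5] 0.0728
p4 scene 319 [ 443.5 -331.9   74.1  102.2  -69.7] 0.0393
```

Emit:
{"op": "arm_command", "data": {"deltas": [[0,0,0,0,0,0,255],[0,0,0,0,0,0,255],[0,0,0,0,0,0,255],[0,0,0,0,0,0,255],[0,0,0,0,0,0,255],[0,0,0,0,0,0,255],[0,0,0,0,0,0,255],[0,0,0,0,0,0,255],[0,0,0.03,0,0,0,255],[0,0,0.07,0,0,0,255],[0,0,0.11,0,0,0,255],[0,0,0.14,0,0,0,255],[0.005,0.03,0.16,0,0,0,255],[0.01,0.07,0.16,0,0,0,255]]}}

```text
time_s: 10.7
ee_pos: [0.4521, -0.2724, 0.1736]
tcp_rot: [-1.171, 1.26, -1.272]
force: [1.5, 0.5, -1.5]
opening: 0.0492
```

Emit:
{"op": "arm_command", "data": {"deltas": [[0.005,0.045,0,0,0,0.3,255],[0.01,0.09,0,0,0,0.6,255],[0.016,0.135,0,0,0,0.9,255],[0.021,0.18,0,0,0,1.2,255],[0.026,0.225,0,0,0,1.5,255],[0.031,0.27,0,0,0,1.8,255],[0.036,0.315,0,0,0,2.1,255],[0.041,0.36,0,0,0,2.4,255],[0.046,0.405,0,0,0,2.7,255],[0.051,0.45,0,0,0,2.7,255],[0.056,0.49,0,0,0,2.7,255],[0.06,0.53,0,0,0,2.7,255],[0.064,0.56,-0.01,0,0,2.7,255],[0.066,0.58,-0.02,0,0,2.7,255],[0.066,0.585,-0.04,0,0,2.7,255],[0.066,0.585,-0.06,0,0,2.7,255],[0.066,0.585,-0.07,0,0,2.7,255],[0.066,0.585,-0.07,0,0,2.7,255],[0.066,0.585,-0.07,0,0,2.7,255]]}}

```text
time_s: 12.6
ee_pos: [0.5165, 0.3143, 0.1005]
tcp_rot: [-1.196, 1.229, -1.229]
force: [-0.7, 0.0, -1.4]
opening: 0.0488
```

```bash
python3 - <<'E'
from h import *
goto(.516,.3147,.0795,-1.5)
look("p5")
for n in("top","scene"): meas("p5",n,(.516,.315),.06,.122,.138)
crop("p5","scene",420,130,580,280);crop("p5","top",90,200,260,340)
E
```

```text
opt 0 q6~ 123 d [-0.0005  0.0004 -0.021 ] rot [ 0.01 -0.01  0.07]
opt 180 q6~ -57 d [-0.0005  0.0004 -0.021 ] rot [-1.0000e-02 -2.0000e-02 -1.7993e+02]
t 12.6 p [0.5165 0.3143 0.1005] yaw -1.57 q6 115.9 open 0.0488 F [-0.7  0.  -1.4]
p5 top 231 [516.1 294.1  36.6  76.5  87.2] 0.1283
p5 scene 387 [521.7 312.2  71.4  77.7  -2. ] 0.1291
```

View pics/p5_scene_c.png

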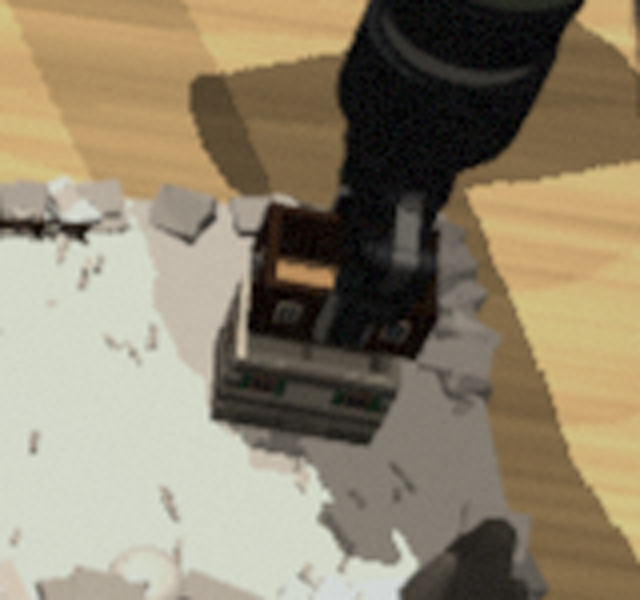

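Emit:
{"op": "arm_command", "data": {"deltas": [[-0.0005,0.001,-0.008,0,0,0,255],[-0.0005,0.001,-0.014,0,0,0,255],[-0.0005,0.001,-0.018,0,0,0,255],[-0.0005,0.001,-0.02,0,0,0,255],[-0.0005,0.001,-0.0215,0,0,0,255],[-0.0005,0.001,-0.0215,0,0,0,255],[-0.0005,0.001,-0.0215,0,0,0,255]]}}

```text
time_s: 13.4
ee_pos: [0.5156, 0.3158, 0.0792]
tcp_rot: [-1.197, 1.229, -1.229]
force: [-1.9, -2.1, 4.1]
opening: 0.0494
```

```bash
python3 - <<'E'
from h import *
goto(.516,.3147,.0795,-1.5)
look("p6")
for n in("top","scene"): meas("p6",n,(.516,.315),.06,.10,.118)
E
```

```text
opt 0 q6~ 123 d [ 0.0004 -0.0011  0.0003] rot [ 0.   -0.    0.02]
opt 180 q6~ -57 d [ 0.0004 -0.0011  0.0003] rot [-0.0000e+00 -1.0000e-02 -1.7998e+02]
t 13.4 p [0.5156 0.3158 0.0792] yaw -1.52 q6 116.0 open 0.0494 F [-1.9 -2.1  4.1]
p6 top 220 [512.2 295.1  35.8  69.3  88.3] 0.1071
p6 scene 386 [519.8 313.2  70.5  77.7  -1.6] 0.1072
```

Emit:
{"op": "arm_command", "data": {"deltas": [[0,0,0,0,0,0,0],[0,0,0,0,0,0,0],[0,0,0,0,0,0,0],[0,0,0,0,0,0,0],[0,0,0,0,0,0,0],[0,0,0.02,0,0,0,0],[0,0,0.06,0,0,0,0],[0,0,0.1,0,0,0,0],[-0.007,-0.04,0.11,0,0,4,0],[-0.015,-0.085,0.11,0,0,9,0],[-0.022,-0.13,0.11,0,0,14,0],[-0.03,-0.175,0.11,0,0,18,0],[-0.04,-0.22,0.11,0,0,22.6,0],[-0.048,-0.265,0.1,0,0,22.6,0],[-0.056,-0.31,0.09,0,0,22.6,0],[-0.065,-0.355,0.07,0,0,22.6,0],[-0.072,-0.395,0.05,0,0,22.6,0],[-0.074,-0.4075,0.03,0,0,22.6,0],[-0.074,-0.4075,0.02,0,0,22.6,0],[-0.074,-0.4075,0.02,0,0,22.6,0]]}}

```text
time_s: 15.5
ee_pos: [0.4407, -0.0912, 0.0977]
tcp_rot: [-1.361, 0.937, -0.932]
force: [-0.0, 0.2, 0.0]
opening: 0.0855
```

```bash
python3 - <<'E'
from h import *
goto(.4415,-.0919,.004,21.1)
look("p7")
for n in("top","scene"):
  meas("p7",n,(.516,.315),.06,.066,.082); meas("p7",n,(.516,.315),.06,.10,.118)
crop("p7","scene",420,130,580,280)
E
```

```text
opt 0 q6~ 57 d [ 0.0008 -0.0007 -0.0937] rot [-0.08 -0.14  0.06]
opt 180 q6~ -123 d [ 0.0008 -0.0007 -0.0937] rot [-2.2000e-01  1.3000e-01 -1.7994e+02]
t 15.5 p [ 0.4407 -0.0912  0.0977] yaw 21.04 q6 47.8 open 0.0855 F [-0.   0.2  0. ]
p7 top 660 [516.  314.6  50.4  74.8  -1.8] 0.0765
p7 top 416 [516.2 316.9  51.1  79.4  -1.9] 0.1069
p7 scene 506 [515.8 313.5  54.1  77.7  -1.3] 0.077
p7 scene 552 [515.7 313.3  54.1  78.3  -1.5] 0.1072
```

View pics/p7_scene_c.png

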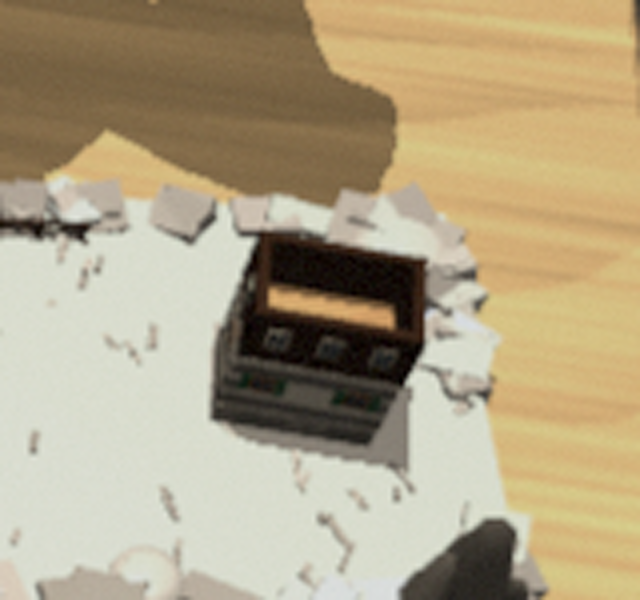

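View pics/p7_scene.png

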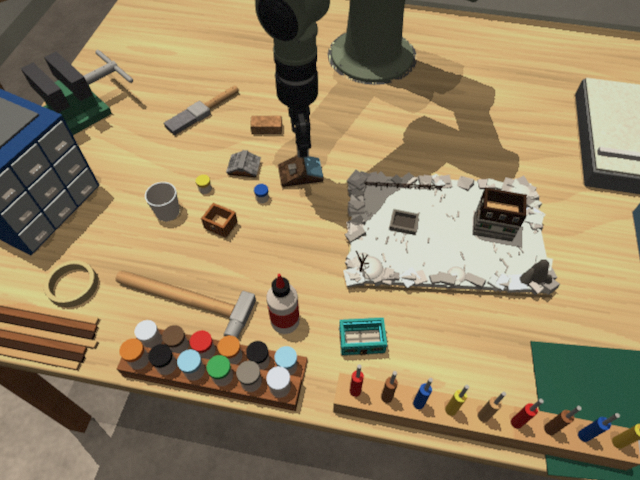

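Emit:
{"op": "arm_command", "data": {"deltas": [[0,0,-0.035,0,0,0,0],[0,0,-0.065,0,0,0,0],[0,0,-0.085,0,0,0,0],[0,0,-0.095,0,0,0,0],[0,0,-0.095,0,0,0,0],[0,0,-0.095,0,0,0,0],[0,0,-0.095,0,0,0,255],[0,0,-0.095,0,0,0,255],[0,0,-0.095,0,0,0,255],[0,0,-0.095,0,0,0,255],[0,0,-0.095,0,0,0,255],[0,0,-0.095,0,0,0,255],[0,0,-0.095,0,0,0,255],[0,0,-0.095,0,0,0,255]]}}

```text
time_s: 17.0
ee_pos: [0.4427, -0.092, 0.005]
tcp_rot: [-1.36, 0.932, -0.936]
force: [-0.7, 1.4, 6.5]
opening: 0.0568
```

```bash
python3 - <<'E'
from h import *
goto(.516,.315,.106,-1.6)
E
```

```text
opt 0 q6~ 123 d [0.0733 0.407  0.101 ] rot [  0.06   0.11 -22.68]
opt 180 q6~ -57 d [0.0733 0.407  0.101 ] rot [-1.6000e-01  8.0000e-02  1.5732e+02]
t 17.0 p [ 0.4427 -0.092   0.005 ] yaw 21.08 q6 47.8 open 0.0568 F [-0.7  1.4  6.5]
```

Emit:
{"op": "arm_command", "data": {"deltas": [[0,0,0.02,0,0,0,255],[0,0,0.06,0,0,0,255],[0,0,0.1,0,0,0,255],[0,0,0.14,0,0,-1,255],[0.003,0.02,0.165,0,0,-4,255],[0.01,0.06,0.165,0,0,-8,255],[0.018,0.1,0.165,0,0,-12,255],[0.026,0.145,0.165,0,0,-16,255],[0.034,0.19,0.165,0,0,-20,255],[0.042,0.235,0.165,0,0,-22.7,255],[0.05,0.28,0.165,0,0,-22.7,255],[0.058,0.32,0.165,0,0,-22.7,255],[0.066,0.36,0.165,0,0,-22.7,255],[0.072,0.39,0.16,0,0,-22.7,255],[0.074,0.407,0.145,0,0,-22.7,255],[0.074,0.407,0.13,0,0,-22.7,255],[0.074,0.407,0.122,0,0,-22.7,255],[0.074,0.407,0.122,0,0,-22.7,255],[0.074,0.407,0.122,0,0,-22.7,255]]}}

```text
time_s: 18.9
ee_pos: [0.5159, 0.3149, 0.1263]
tcp_rot: [-1.195, 1.231, -1.231]
force: [-0.2, -0.3, -1.1]
opening: 0.0572
```

```bash
python3 - <<'E'
from h import *
goto(.516,.315,.107,-1.6)
look("p8")
for n in("top","scene"): meas("p8",n,(.516,.315),.065,.126,.15)
crop("p8","scene",420,100,580,250);crop("p8","top",60,180,230,320)
E
```

```text
opt 0 q6~ 123 d [ 0.0001  0.0001 -0.0193] rot [-0.    0.01  0.07]
opt 180 q6~ -57 d [ 0.0001  0.0001 -0.0193] rot [ 2.0000e-02  1.0000e-02 -1.7993e+02]
t 18.9 p [0.5159 0.3149 0.1263] yaw -1.67 q6 116.1 open 0.0572 F [-0.2 -0.3 -1.1]
p8 top 616 [515.3 289.9  41.   81.7  88. ] 0.1421
p8 scene 829 [523.  313.7  71.4  94.   -5. ] 0.1424
```

View pics/p8_scene_c.png

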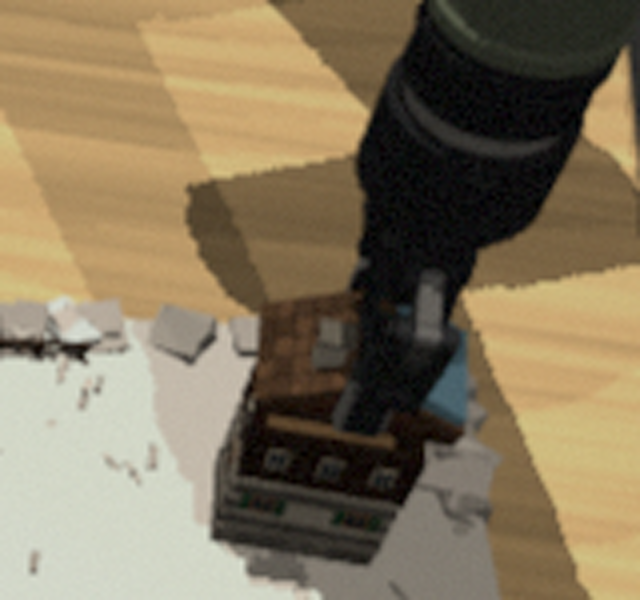

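View pics/p8_top_c.png

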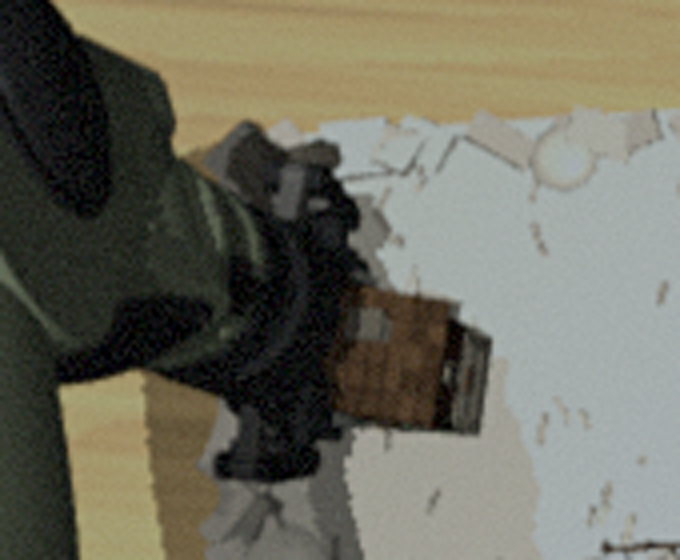

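Emit:
{"op": "arm_command", "data": {"deltas": [[0,0,-0.007,0,0,0,255],[0,0,-0.012,0,0,0,255],[0,0,-0.016,0,0,0,255],[0,0,-0.0185,0,0,0,255],[0,0,-0.0195,0,0,0,255],[0,0,-0.0195,0,0,0,255],[0,0,-0.0195,0,0,0,255]]}}

```text
time_s: 19.7
ee_pos: [0.5156, 0.3151, 0.107]
tcp_rot: [-1.196, 1.23, -1.23]
force: [-2.7, -1.8, 5.9]
opening: 0.0569
```

```bash
python3 - <<'E'
from h import *
goto(.516,.315,.107,-1.6)
E
```

```text
opt 0 q6~ 123 d [ 0.0004 -0.0001 -0.    ] rot [ 0.02 -0.    0.03]
opt 180 q6~ -57 d [ 0.0004 -0.0001 -0.    ] rot [-0.0000e+00 -3.0000e-02 -1.7997e+02]
t 19.7 p [0.5156 0.3151 0.107 ] yaw -1.63 q6 116.1 open 0.0569 F [-2.7 -1.8  5.9]
```

Emit:
{"op": "arm_command", "data": {"deltas": [[0,0,0,0,0,0,0],[0,0,0,0,0,0,0],[0,0,0,0,0,0,0],[0,0,0,0,0,0,0],[0,0,0,0,0,0,0],[0,0,0.02,0,0,0,0],[0,0,0.05,0,0,0,0],[0,0,0.08,0,0,0,0],[0.003,-0.02,0.1,0,0,0,0],[0.01,-0.06,0.1,0,0,-2,0],[0.018,-0.105,0.1,0,0,-4,0],[0.026,-0.15,0.1,0,0,-6,0],[0.034,-0.195,0.1,0,0,-8,0],[0.042,-0.24,0.1,0,0,-10,0],[0.05,-0.285,0.1,0,0,-12.9,0],[0.058,-0.33,0.1,0,0,-12.9,0],[0.066,-0.375,0.1,0,0,-12.9,0],[0.074,-0.42,0.09,0,0,-12.9,0],[0.082,-0.465,0.07,0,0,-12.9,0],[0.0894,-0.51,0.05,0,0,-12.9,0]]}}

```text
time_s: 21.7
ee_pos: [0.6057, -0.1968, 0.1562]
tcp_rot: [-1.077, 1.392, -1.395]
force: [0.5, -0.1, -1.0]
opening: 0.0855
```

Emit:
{"op": "arm_command", "data": {"deltas": [[0,-0.025,-0.03,0,0,0,0],[0,-0.025,-0.06,0,0,0,0],[0,-0.025,-0.06,0,0,0,0]]}}

```text
time_s: 22.0
ee_pos: [0.6017, -0.2193, 0.0915]
tcp_rot: [-1.081, 1.403, -1.389]
force: [-1.0, -0.0, -0.2]
opening: 0.0854
```

```bash
python3 - <<'E'
from h import *
goto(.605,-.2196,.010,-14.5)
look("p9")
for n in("top","scene"):
  meas("p9",n,(.516,.315),.065,.104,.15);
  meas("p9",n,(.541,.14),.045,.032,.041)
crop("p9","scene",420,100,580,250);crop("p9","top",60,200,260,340,3)
E
```

```text
opt 0 q6~ 85 d [ 0.0033 -0.0003 -0.0815] rot [-0.23 -0.44  0.13]
opt 180 q6~ -95 d [ 0.0033 -0.0003 -0.0815] rot [  -0.69    0.36 -179.86]
t 22.0 p [ 0.6017 -0.2193  0.0915] yaw -14.63 q6 78.0 open 0.0854 F [-1.  -0.  -0.2]
p9 top 1580 [516.1 316.5  58.4  91.7  -1.5] 0.1302
p9 top 227 [541.7 141.5  45.   52.8  -3.4] 0.0352
p9 scene 1641 [516.2 313.9  62.   91.4  -1.6] 0.129
p9 scene 251 [540.3 139.1  48.8  52.7  -4.7] 0.0358
```

View pics/p9_scene_c.png

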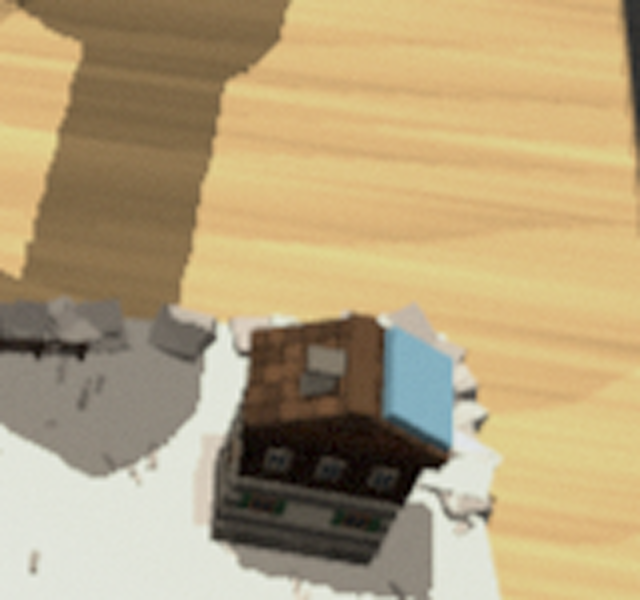

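View pics/p9_top.png

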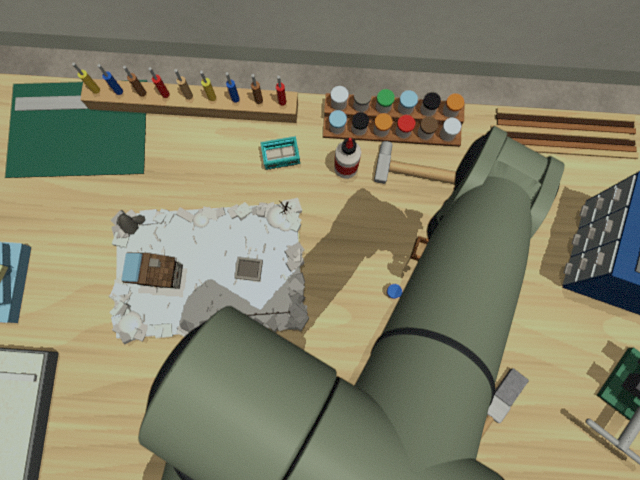

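Emit:
{"op": "arm_command", "data": {"deltas": [[0,0,-0.03,0,0,0,0],[0,0,-0.06,0,0,0,0],[0,0,-0.08,0,0,0,0],[0,0,-0.086,0,0,0,0],[0,0,-0.086,0,0,0,0],[0,0,-0.086,0,0,0,0],[0,0,-0.086,0,0,0,255],[0,0,-0.086,0,0,0,255],[0,0,-0.086,0,0,0,255],[0,0,-0.086,0,0,0,255],[0,0,-0.086,0,0,0,255],[0,0,-0.086,0,0,0,255],[0,0,-0.086,0,0,0,255],[0,0,-0.086,0,0,0,255],[0,0,-0.086,0,0,0,255]]}}

```text
time_s: 23.6
ee_pos: [0.6059, -0.2201, 0.0113]
tcp_rot: [-1.078, 1.392, -1.395]
force: [0.3, 0.7, 6.2]
opening: 0.0431
```

```bash
python3 - <<'E'
from h import *
goto(.541,.140,.042,-3.5)
E
```

```text
opt 0 q6~ 108 d [-0.0649  0.3601  0.0307] rot [ 0.03  0.09 11.03]
opt 180 q6~ -72 d [-0.0649  0.3601  0.0307] rot [ 1.3000e-01 -4.0000e-02 -1.6897e+02]
t 23.6 p [ 0.6059 -0.2201  0.0113] yaw -14.53 q6 78.0 open 0.0431 F [0.3 0.7 6.2]
```

Emit:
{"op": "arm_command", "data": {"deltas": [[0,0,0.02,0,0,0,255],[0,0,0.06,0,0,0,255],[0,0.01,0.1,0,0,0,255],[-0.004,0.04,0.13,0,0,2,255],[-0.012,0.08,0.14,0,0,4,255],[-0.02,0.12,0.14,0,0,6,255],[-0.028,0.16,0.14,0,0,8,255],[-0.036,0.2,0.14,0,0,10,255],[-0.044,0.24,0.14,0,0,11,255],[-0.052,0.28,0.14,0,0,11,255],[-0.06,0.32,0.13,0,0,11,255],[-0.063,0.345,0.11,0,0,11,255],[-0.064,0.36,0.08,0,0,11,255],[-0.064,0.36,0.06,0,0,11,255],[-0.064,0.36,0.052,0,0,11,255],[-0.064,0.36,0.052,0,0,11,255],[-0.064,0.36,0.052,0,0,11,255]]}}

```text
time_s: 25.3
ee_pos: [0.5418, 0.1399, 0.063]
tcp_rot: [-1.178, 1.254, -1.255]
force: [1.3, 0.3, -0.7]
opening: 0.0434
```

```bash
python3 - <<'E'
from h import *
goto(.541,.140,.0413,-3.5)
look("q1")
for n in("top","scene"): meas("q1",n,(.541,.14),.045,.082,.098)
crop("q1","scene",340,130,500,280);crop("q1","top",160,200,330,340)
E
```

```text
opt 0 q6~ 108 d [-0.0008  0.0001 -0.0217] rot [-0.    0.05  0.07]
opt 180 q6~ -72 d [-0.0008  0.0001 -0.0217] rot [ 7.0000e-02  0.0000e+00 -1.7993e+02]
t 25.3 p [0.5418 0.1399 0.063 ] yaw -3.57 q6 100.5 open 0.0434 F [ 1.3  0.3 -0.7]
q1 top 86 [532.  120.1  15.5  60.4  68.2] 0.0898
q1 scene 213 [547.2 138.1  52.4  62.7  86.7] 0.0909
```

View pics/q1_scene_c.png

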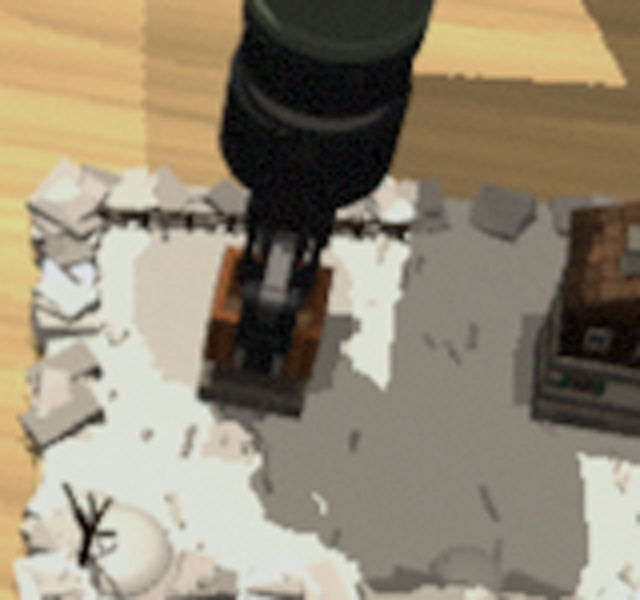

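View pics/q1_top_c.png

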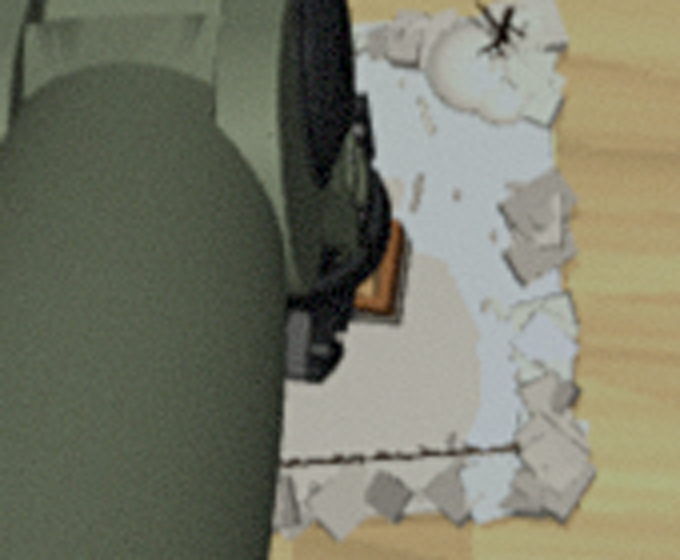

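Emit:
{"op": "arm_command", "data": {"deltas": [[-0.0005,0.001,-0.008,0,0,0,255],[-0.0005,0.001,-0.014,0,0,0,255],[-0.0005,0.001,-0.019,0,0,0,255],[-0.0005,0.001,-0.021,0,0,0,255],[-0.0005,0.001,-0.022,0,0,0,255],[-0.0005,0.001,-0.022,0,0,0,255],[-0.0005,0.001,-0.022,0,0,0,255]]}}

```text
time_s: 26.1
ee_pos: [0.5402, 0.1412, 0.0413]
tcp_rot: [-1.18, 1.255, -1.254]
force: [-5.0, -1.6, 11.4]
opening: 0.0432
```

```bash
python3 - <<'E'
from h import *
goto(.541,.140,.0413,-3.5)
E
```

```text
opt 0 q6~ 108 d [ 0.0008 -0.0012  0.    ] rot [ 0.02 -0.03  0.03]
opt 180 q6~ -72 d [ 0.0008 -0.0012  0.    ] rot [-5.0000e-02 -3.0000e-02 -1.7997e+02]
t 26.1 p [0.5402 0.1412 0.0413] yaw -3.53 q6 100.6 open 0.0432 F [-5.  -1.6 11.4]
```

Emit:
{"op": "arm_command", "data": {"deltas": [[0,0,0,0,0,0,0],[0,0,0,0,0,0,0],[0,0,0,0,0,0,0],[0,0,0,0,0,0,0],[0,0,0,0,0,0,0],[0,0,0.02,0,0,0,0],[0,0,0.06,0,0,0,0],[0,0,0.1,0,0,0,0],[-0.005,-0.03,0.11,0,0,2,0],[-0.015,-0.07,0.11,0,0,4,0],[-0.025,-0.11,0.11,0,0,6,0],[-0.036,-0.15,0.11,0,0,8,0],[-0.048,-0.19,0.11,0,0,8,0],[-0.06,-0.23,0.1,0,0,8,0],[-0.07,-0.27,0.09,0,0,8,0],[-0.08,-0.31,0.08,0,0,8,0],[-0.09,-0.345,0.07,0,0,8,0],[-0.0935,-0.358,0.06,0,0,8,0],[-0.0935,-0.358,0.06,0,0,8,0],[-0.0935,-0.358,0.06,0,0,8,0]]}}

```text
time_s: 28.1
ee_pos: [0.447, -0.2158, 0.1]
tcp_rot: [-1.245, 1.153, -1.15]
force: [0.1, -0.2, -0.6]
opening: 0.0851
```

```bash
python3 - <<'E'
from h import *
goto(.447,-.2167,.003,4.5)
look("q2")
for n in("top","scene"):
  meas("q2",n,(.541,.14),.045,.062,.078);meas("q2",n,(.516,.315),.065,.104,.15)
crop("q2","scene",340,130,500,280);crop("q2","scene",340,130,560,290,3)
E
```

```text
opt 0 q6~ 60 d [ 0.     -0.0009 -0.097 ] rot [-0.08 -0.04  0.02]
opt 180 q6~ -120 d [ 0.     -0.0009 -0.097 ] rot [-6.0000e-02  1.2000e-01 -1.7998e+02]
t 28.1 p [ 0.447  -0.2158  0.1   ] yaw 4.48 q6 51.2 open 0.0851 F [ 0.1 -0.2 -0.6]
q2 top 262 [540.5 142.3  44.8  53.3  -4.3] 0.0691
q2 top 1575 [516.1 316.7  58.6  92.4  -1.7] 0.1303
q2 scene 328 [539.6 139.8  49.5  52.7  -2.8] 0.0691
q2 scene 1642 [515.  313.6  63.5  90.6  -1. ] 0.129
```

View pics/q2_scene_c.png

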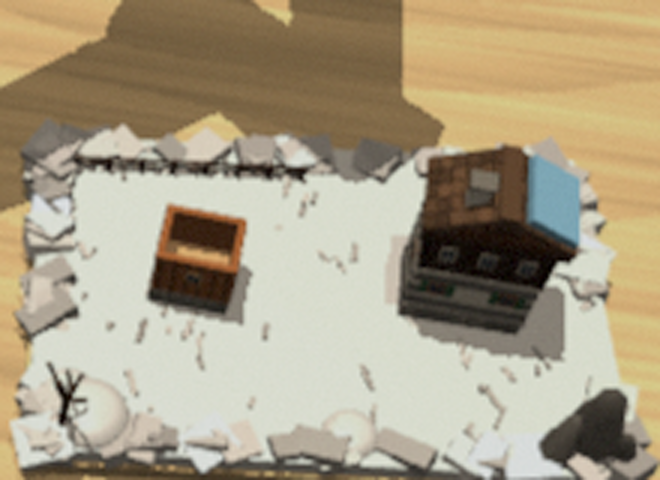

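View pics/q2_scene.png

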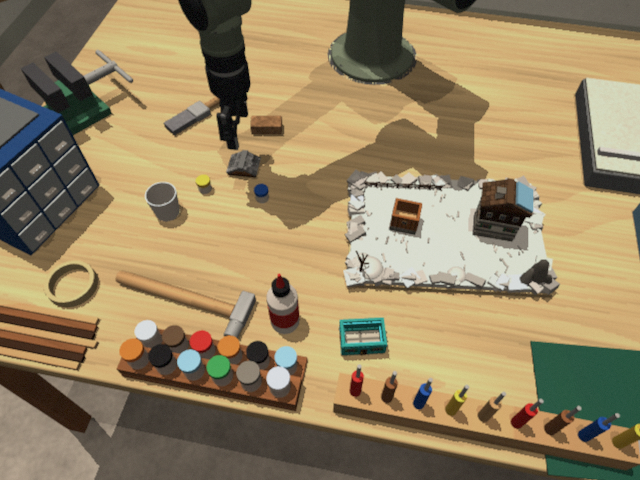

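Emit:
{"op": "arm_command", "data": {"deltas": [[0,0,-0.035,0,0,0,0],[0,0,-0.065,0,0,0,0],[0,0,-0.085,0,0,0,0],[0,0,-0.097,0,0,0,0],[0,0,-0.097,0,0,0,0],[0,0,-0.097,0,0,0,0],[0,0,-0.097,0,0,0,255],[0,0,-0.097,0,0,0,255],[0,0,-0.097,0,0,0,255],[0,0,-0.097,0,0,0,255],[0,0,-0.097,0,0,0,255],[0,0,-0.097,0,0,0,255],[0,0,-0.097,0,0,0,255],[0,0,-0.097,0,0,0,255]]}}

```text
time_s: 29.6
ee_pos: [0.448, -0.2173, 0.0044]
tcp_rot: [-1.244, 1.15, -1.153]
force: [0.5, 0.1, 6.2]
opening: 0.0513
```

```bash
python3 - <<'E'
from h import *
goto(.540,.141,.068,-3.7)
E
```

```text
opt 0 q6~ 108 d [0.092  0.3583 0.0636] rot [ 0.07  0.1  -8.16]
opt 180 q6~ -72 d [0.092  0.3583 0.0636] rot [-1.6000e-01  1.0000e-01  1.7184e+02]
t 29.6 p [ 0.448  -0.2173  0.0044] yaw 4.46 q6 51.2 open 0.0513 F [0.5 0.1 6.2]
```

Emit:
{"op": "arm_command", "data": {"deltas": [[0,0,0.02,0,0,0,255],[0,0,0.06,0,0,0,255],[0,0,0.1,0,0,0,255],[0.005,0.03,0.13,0,0,-2,255],[0.015,0.07,0.14,0,0,-4,255],[0.026,0.11,0.14,0,0,-6,255],[0.037,0.15,0.14,0,0,-8.2,255],[0.048,0.19,0.14,0,0,-8.2,255],[0.06,0.23,0.14,0,0,-8.2,255],[0.07,0.27,0.14,0,0,-8.2,255],[0.08,0.31,0.14,0,0,-8.2,255],[0.09,0.345,0.13,0,0,-8.2,255],[0.093,0.3577,0.11,0,0,-8.2,255],[0.093,0.3577,0.095,0,0,-8.2,255],[0.093,0.3577,0.085,0,0,-8.2,255],[0.093,0.3577,0.085,0,0,-8.2,255],[0.093,0.3577,0.085,0,0,-8.2,255]]}}

```text
time_s: 31.3
ee_pos: [0.5403, 0.1405, 0.0887]
tcp_rot: [-1.177, 1.257, -1.258]
force: [-0.1, -0.2, -1.2]
opening: 0.0508
```

```bash
python3 - <<'E'
from h import *
goto(.540,.141,.0684,-3.7)
look("q3")
for n in("top","scene"): meas("q3",n,(.541,.14),.055,.085,.122)
crop("q3","scene",340,130,500,280)
E
```

```text
opt 0 q6~ 108 d [-0.0003  0.0005 -0.0203] rot [0.   0.01 0.08]
opt 180 q6~ -72 d [-0.0003  0.0005 -0.0203] rot [ 1.0000e-02 -0.0000e+00 -1.7992e+02]
t 31.3 p [0.5403 0.1405 0.0887] yaw -3.78 q6 100.8 open 0.0508 F [-0.1 -0.2 -1.2]
q3 top 273 [531.1 118.9  24.3  68.2  74.4] 0.1027
q3 scene 595 [546.8 139.2  65.9  68.2  86.2] 0.1038
```

View pics/q3_scene_c.png

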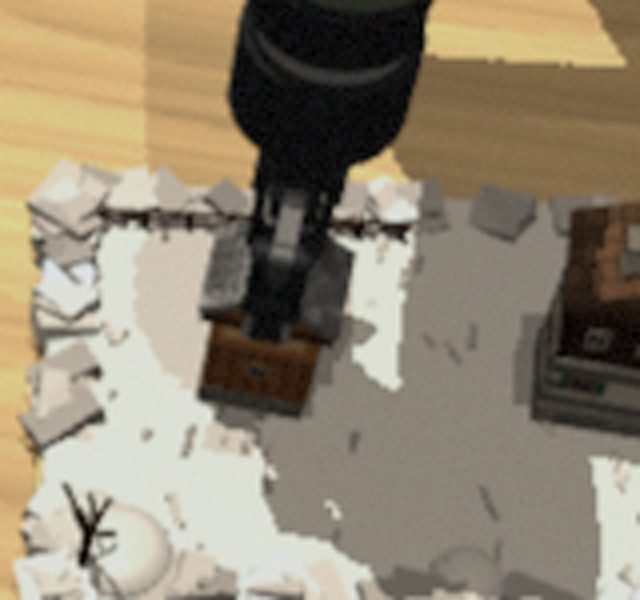

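Well placed along y (139.2 against 139.8 for the walls). Lowering.

Emit:
{"op": "arm_command", "data": {"deltas": [[-0.0003,0.0005,-0.007,0,0,0,255],[-0.0003,0.0005,-0.013,0,0,0,255],[-0.0003,0.0005,-0.017,0,0,0,255],[-0.0003,0.0005,-0.0195,0,0,0,255],[-0.0003,0.0005,-0.0205,0,0,0,255],[-0.0003,0.0005,-0.0205,0,0,0,255],[-0.0003,0.0005,-0.0205,0,0,0,255]]}}

```text
time_s: 32.1
ee_pos: [0.5395, 0.1414, 0.0685]
tcp_rot: [-1.178, 1.257, -1.257]
force: [-2.8, -1.2, 7.1]
opening: 0.051
```

```bash
python3 - <<'E'
from h import *
goto(.540,.141,.0684,-3.7)
E
```

```text
opt 0 q6~ 108 d [ 0.0005 -0.0004 -0.0001] rot [ 0.02 -0.03  0.02]
opt 180 q6~ -72 d [ 0.0005 -0.0004 -0.0001] rot [-4.0000e-02 -3.0000e-02 -1.7998e+02]
t 32.1 p [0.5395 0.1414 0.0685] yaw -3.72 q6 100.8 open 0.051 F [-2.8 -1.2  7.1]
```

Emit:
{"op": "arm_command", "data": {"deltas": [[0,0,0,0,0,0,0],[0,0,0,0,0,0,0],[0,0,0,0,0,0,0],[0,0,0,0,0,0,0],[0,0,0,0,0,0,0],[0,0,0.02,0,0,0,0],[0,0,0.05,0,0,0,0],[0,0,0.09,0,0,0,0],[0,-0.02,0.11,0,0,0,0],[-0.01,-0.06,0.11,0,0,0,0],[-0.02,-0.1,0.11,0,0,0,0],[-0.03,-0.14,0.11,0,0,0,0],[-0.04,-0.18,0.11,0,0,0,0],[-0.05,-0.22,0.11,0,0,0,0],[-0.07,-0.26,0.11,0,0,0,0],[-0.09,-0.3,0.11,0,0,0,0],[-0.09,-0.34,0.11,0,0,0,0],[-0.09,-0.34,0.11,0,0,0,0],[-0.09,-0.34,0.11,0,0,0,0]]}}

```text
time_s: 34.0
ee_pos: [0.4497, -0.1992, 0.1777]
tcp_rot: [-1.176, 1.259, -1.258]
force: [-0.1, 0.7, -0.6]
opening: 0.0854
```

```bash
python3 - <<'E'
from h import *
look("q4")
for n in("top","scene"):
  meas("q4",n,(.54,.14),.055,.066,.10);meas("q4",n,(.516,.315),.065,.104,.15)
  c=dict(np.load(f"q4_{n}.npz"));P=cloud(c)
  for k,X in dict(hut=(.54,.141),chalet=(.516,.315)).items():
    m=(c["range_z"]>0)&(np.hypot(P[...,0]-X[0],P[...,1]-X[1])<.012);print(k,"ridge z",np.round(np.percentile(P[m][:,2],95),4))
crop("q4","scene",340,130,560,290,3)
from station import ctrl;s=ctrl.observe();print(s["time_s"],np.round(s["force"],1),s["opening"])
E
```

```text
q4 top 934 [539.9 143.9  52.2  67.   -3.5] 0.0873
q4 top 1584 [515.8 316.6  58.2  93.   -1.1] 0.1305
hut ridge z 0.0989
chalet ridge z 0.141
q4 scene 958 [539.5 140.6  56.1  66.1  -3.5] 0.0868
q4 scene 1649 [515.6 313.6  62.9  90.5  -1.6] 0.1289
hut ridge z 0.0992
chalet ridge z 0.1412
34.1 [ 0.3 -0.6  0.7] 0.08544191604773875
```

View pics/q4_scene_c.png

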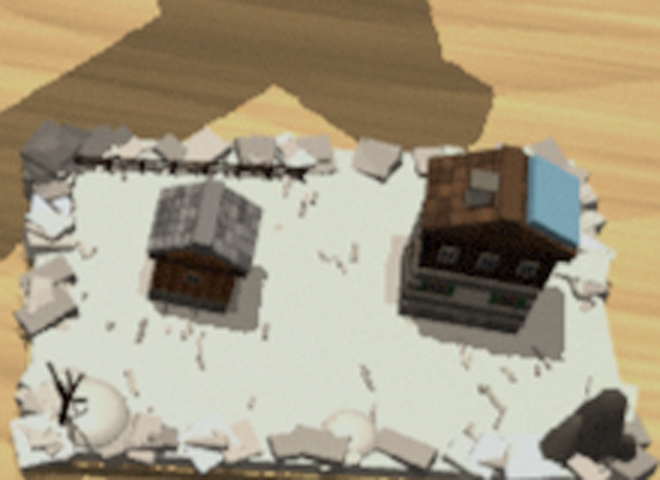

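View pics/q4_top.png

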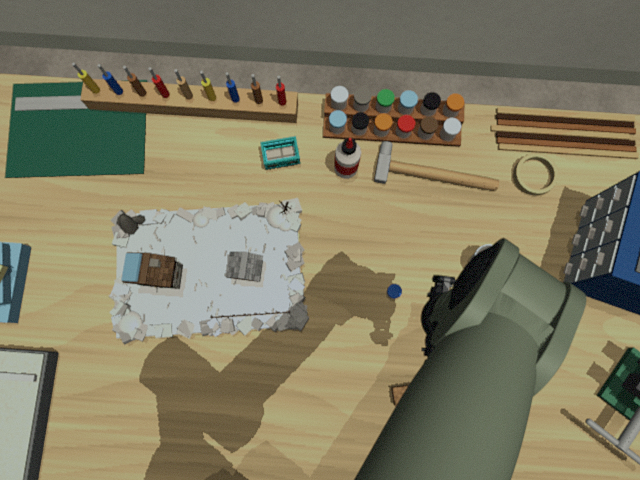

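```bash
python3 -c "
from station import ctrl
print(ctrl.finish_job())"
```

```text
the job is handed in; nothing more can be done
None
```

Both houses are together on the board, and I handed the job in at about 34 s of the 134 s allowed. The order was plastered storey, timber storey and brown roof on the larger footing, then hut walls and grey roof on the smaller. `finish_job` gave no verdict, so the checks below are my own camera measurements.

- **Position:** in each camera, every part sat within about 1.5 mm and 2° of the part below. The exception is the hut: its walls came out 1.3–1.4 mm off the footing, and its roof read up to 1.7 mm off the walls. The limits are 9 mm and about 12°.
- **Height:** the wall tops came out 1 mm below their nominal home heights: 73, 107 and 69 mm. The ridges came out 2 mm above theirs, at 141 mm (nominal 139) and 99 mm (nominal 97). Bare parts on the table showed a similar 1 mm low reading. I took the high ridge readings as noise, because the arm height at each placing matched home to within 0.3 mm, with light contact felt.
- **Clear of parts:** the gripper is open and away from everything.
- **Tub and glue bottle:** I never touched them. The bottle looks unmoved in the last picture. The tub was mostly hidden by the arm in that picture, but it looked undisturbed in the earlier ones.
- **Disagreement:** the two cameras differ by a steady 2–3 mm in y. I used the average for positions and compared parts only within the same camera.

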